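# Feel out the hidden release notch of a storage case

### The job

The flat grey slide storage case on the worktop is locked; its release catch is sunk in a notch hidden somewhere along the dark finger groove at its front edge, which shows when a fingertip is swept along the groove floor and drops in. Find the notch and press the catch inside it fully down with the fingertips, so that the cover comes ajar, then withdraw. Do not pry or push the cover itself; do not lift or push aside the small things around the case.

Things in the scene. Friction and masses are not known exactly. Their poses are not given: they have to be found in the camera images.
- storage_case: Flat grey plastic case, fixed to the worktop, 200 mm deep (x) by 290 mm wide (y), 61 mm high. Origin: on the worktop under the middle of the finger groove; x points to the back (to the hinge), y along the groove to the left, z up. Spans x = -34 to +166 mm. Walls round the groove rise to 60 mm; front lip 8 mm thick, end walls 13 mm.
- groove_mid (a point): Middle of the finger groove at floor level, 50 mm above the worktop; axes as the case's. The groove is open above, 52 mm wide (x), 264 mm long (y = -132 to +132 mm), 10 mm deep. Its floor is a row of six black places, 52 x 44 mm, centred at y = -110, -66, -22, 22, 66, 110 mm: five are rigid flush tiles, one (different each time) is the notch.
- groove_left (a point): Left (+y) end of the groove, middle of its width, at floor level. The notch (not listed: it must be found) fills one of the six places, perhaps next to an end wall: 52 mm across the groove, 44 mm along it; in it the top of the catch, of the same black plastic, lies 8 mm below the floor, 42 mm above the worktop.
- groove_right (a point): Right (-y) end of the groove, middle of its width, at floor level (50 mm above the worktop).
- release_catch (a joint): Travel of the catch plate (51 x 43 mm) straight down in the notch: 0 = up (locked), 0.007 m = fully down against its stop. Moves only with a push of about 5 to 8 N and stays where it was pushed; 20 N is ample.
- cover: The grey cover, 131 x 290 x 13 mm, directly behind the groove, hinged on its back edge; shut and level its top is 61 mm above the worktop. It rises 0.02 rad for each mm the catch goes down, to 0.14 rad (front edge 18 mm up), and stays. Origin on the hinge line, 161 mm behind the case's origin, 54 mm above the worktop; x to the back, y left, z up when shut. Not to be touched.
- forceps: Steel forceps, 12 x 120 x 10 mm, loose, lying in front of the case; origin at the centre of its underside. Leave alone.
- marker: Black marker pen, 11 x 128 x 12 mm, loose, lying in front of the case; origin at the centre of its underside. Leave alone.
- tape_roll: Roll of tape, 72 mm across, 18 mm high, loose, to the right of the case; origin at the centre of its underside. Leave alone.
- cooling_block: Cooling block with tube wells, 66 x 95 x 38 mm, loose, to the right of the case; origin at the centre of its underside. Leave alone.
- petri_dish: Petri dish, 93 mm across, 15 mm high, loose, to the left of the case; origin at the centre of its underside. Leave alone.
- red_cap_jar: Small white jar with a screw cap, 46 mm across, 45 mm high, loose, to the left of the case; origin at the centre of its underside. Leave alone.

How it is judged:
At the end, for the whole second after the job is handed in: The catch in the notch is down (at least 5.5 of its 7 mm) and the cover stands ajar (over 0.1 rad) and at rest (value of joint release_catch above 0.0055 m and angle between cover's own z axis and vertical above 0.1 rad and angular speed of cover below 0.05 rad/s); the robot touches nothing.
It fails at once if one of the small things around the case is pushed aside, lifted or carried (over 25 mm) (distance of any of forceps, marker, tape_roll, cooling_block, petri_dish, red_cap_jar from where it was at the start of the episode above 0.025 m).
It fails at once if the cover is pushed or pried with the robot (over 3 N) instead of being released by the catch (contact force between any of the fingers, the arm and cover above 3 N).
It also fails if it takes over 64 s, if anything falls off the work surface, if the arm or the gripper's body presses on something with over 40 N, if the wrist force passes 120 N, or if a joint passes its speed limit or range.

### The arm

A 7-joint arm with a two-finger parallel gripper is mounted at the origin on a cart in front of the work surface, level with it; the furniture and walls round the work are solid. World frame = base frame: x ahead of the robot, y to its left, z up, the work surface at z = 0. Lengths are in m, angles in rad, forces in N, time in s.
With the tool pointing down it reaches from about 0.4 to 0.85 m from the base axis. Payload 6.9 kg.
Tool frame: the origin (TCP) lies midway between the tips of the shut fingers; the grasp point (between the pads) lies bot.grip_depth behind it (bot.grip_depth is the distance from the TCP to the grasp point, in m); z points along the fingers, y is the line along which they close (so a half turn about z gives the same grasp; the last joint's range is limited). The gripper opens to 85 mm and grips with 20 to 120 N. Pads are 22 mm wide; open, the fingers measure 114 mm over their backs; the gripper's body (76 mm by 85 mm) begins 54 mm behind the grasp point. The pads swing forward as they close: fully open they stand 13 mm farther back than shut.
Start: joints at [1.411, 0.507, -0.238, 1.5, 0.126, 1.149, -0.155], TCP at [0.164, -0.603, 0.231] pointing down, gripper open.
Joint ranges: [-3.08, 3.08], [-0.24, 2.05], [-1.43, 1.35], [0, 2.5], [-1.52, 4.66], [0.17, 1.96], [-2.89, 2.89]. Speed limits (rad/s): [2.39, 2.39, 3.14, 3.14, 3.14, 3.14, 3.14].

### API

Orientations are given as a 3x3 rotation matrix whose columns are the frame's x, y, z axes.
In Python, from plant import bot gives the robot as it stands.
- The arm moves only by the tool play_rows, never from a script. Its argument "deltas" is one flat list of numbers, 5 for each row, row after row: the finger opening in mm, from 0 to 85.4, then the shift along the tool's x, y, z in units of 40 mm (1.0 is 40 mm), then the turn about the tool's z in units of 6 degrees (1.0 is 6 degrees). In form: [fingers, x, y, z, twist, fingers, x, y, z, twist, ...]. A call has 1 to 10 rows; each row shifts and turns the commanded pose from where the row before left it, along the tool's axes as they then stand; what a row does not reach is not made up. A row lasts 1/8 s, in which the tool goes at most 62.5 mm and 10.7 degrees, less where a joint would pass 70% of its speed; a pose out of reach is approached as far as the arm can. A call is refused whole if a number of a shift passes 1 or a number of a turn 1, either way. A call with a gripper value outside its range is refused whole. The fingers move at their own pace and stop on an object; "grip_force" is the grip in N (left out, the last holds). Time passes only in rows, so rows that do not move let the fingers close. It gives the time, the measured TCP pose, the force, the opening and the grip force at its end, in the units of the state.
- bot.observe(): the state, without advancing time (a new reading comes with each control period).
- bot.get_image(name): name is "scene" or "top" or "wrist"; returns (picture, depth): 384x512x3 uint8, blue, green, red; 384x512 float32, m along the optical axis (not along the pixel's ray), 0 where there is no reading.
- bot.camera_params(name): a dict with "fx", "fy", "cx", "cy" (pixels), "R" (3x3) and "t" (3): a world point X has camera coordinates R X + t. Camera axes: x right, y down, z forward; pixel columns grow to the right and rows downward; lengths in m; the calibration is good to about 2 mm. A picture is of the moment at which its call begins: read the wrist's pose just before it. camera_params takes no time and is no camera call; for the wrist camera it gives the pose at the moment of the call.
- bot.job_done(): hands the job in; it is judged then, once.
The state is a dict: "time_s": time; "joints": joint angles; "joint_velocities": joint speeds; "effort": joint torques, N m; "position": TCP position; "ee_rot": TCP orientation; "wrist_force": force on the tool from outside, world axes, zero at the start; "wrist_torque": the same for the moment, N m; "gripper_width": finger opening in m; "grip_force": force on a finger pad.
Only numpy, scipy, OpenCV 4.12 (cv2) and the standard library are available. Lean on these libraries where they do the work, as an engineer would, in place of code of your own. Each camera call takes 0.05 s, during which the arm holds its last target. There are 200 camera calls.

## Working session

There is one attempt and no reset: what is moved stays moved. The work goes in short steps, Python scripts to look and compute and a tool call to move; the robot and the scene stay as the last step left them, time stands still between calls to the robot, and variables do not carry over. Pictures are saved under pics/ and viewed, at most 10 in all, crops included, and the job is handed in when it is done.

Besides the shell and the picture viewer there is one more tool, called after ">>>" as name(argument=value, ...), one argument or row to a line, values as JSON. play_rows: Moves the arm, as the interface text tells. Its arguments: {"type":"object","properties":{"deltas":{"type":"array"},"grip_force":{"type":"number"}},"required":["deltas"]}

```bash
mkdir -p pics; python3 - <<'E'
from plant import bot
import cv2,numpy as np
s=bot.observe();print(s['time_s'],s['position'],np.round(s['ee_rot'],3),s['wrist_force'],bot.grip_depth)
for n in ['top','scene']:
    im,d=bot.get_image(n);cv2.imwrite(f'pics/{n}1.png',im);np.save(f'{n}_d.npy',d);np.save(f'{n}_i.npy',im)
    print(n,bot.camera_params(n))
E
```

```text
0.0 [ 0.16335041 -0.60275078  0.23042702] [[ 0.965  0.262 -0.001]
 [ 0.262 -0.965  0.002]
 [-0.    -0.002 -1.   ]] [0.25864699 0.03320005 0.52806272] 0.0187
top {'fx': 389.94549159095885, 'fy': 389.94549159095885, 'cx': 255.44028193967608, 'cy': 190.30914817003222, 'R': array([[-0.00353673, -0.99982245, -0.01850848],
       [-0.98499634,  0.00667656, -0.17244603],
       [ 0.17253898,  0.01762089, -0.98484507]]), 't': array([0.25135956, 0.55758394, 0.96190653])}
scene {'fx': 499.4784911210188, 'fy': 499.4784911210188, 'cx': 258.8671289538871, 'cy': 190.1252608748366, 'R': array([[-0.48865977, -0.87247226,  0.00194563],
       [-0.62440007,  0.34815866, -0.69922107],
       [ 0.6093736 , -0.34289606, -0.71490287]]), 't': array([0.4806967 , 0.28965105, 0.87736161])}
```

View pics/top1.png

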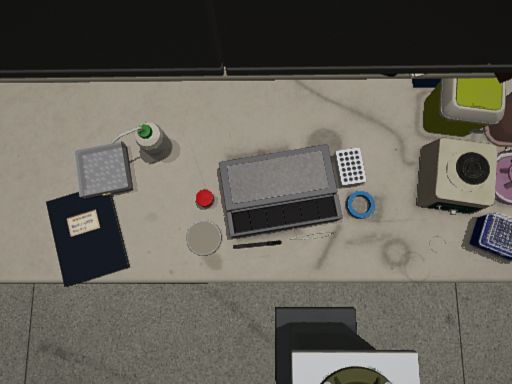

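View pics/scene1.png

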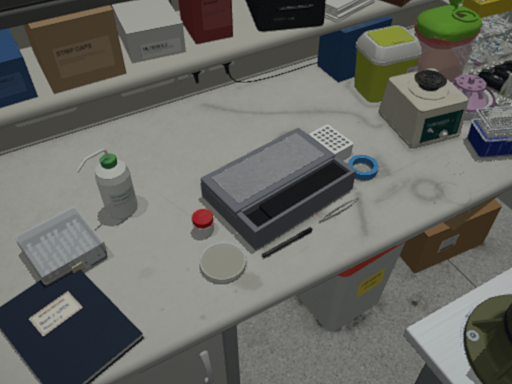

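The top view shows the case at pixels (220–342, 147–237), with the dark groove from about (232,222) to (340,208). Around it are the dish (204,238), jar (204,198), marker (257,244), forceps (310,236), tape (361,205) and block (351,166). The scene view shows a faint irregularity in the groove near (262,212). Next I'll fit the case pose and look at the groove depth.

```bash
cat > h.py <<'E'
import numpy as np,cv2
from plant import bot
def cloud(n,d):
    p=bot.camera_params(n);v,u=np.mgrid[:384,:512]
    c=np.stack([(u-p['cx'])/p['fx']*d,(v-p['cy'])/p['fy']*d,d],-1)
    X=(c-p['t'])@p['R'];X[d==0]=np.nan
    return X
E
python3 - <<'E'
from h import *
for n,box in [('top',(222,140,346,242)),('scene',(195,120,365,250))]:
    im=np.load(n+'_i.npy');X=cloud(n,np.load(n+'_d.npy'))
    m=np.zeros((384,512),bool);m[box[1]:box[3],box[0]:box[2]]=1
    print(n,'table z',np.nanmedian(X[250:270,150:300,2]) if n=='top' else '')
    case=m&(X[...,2]>.045)&(X[...,2]<.075)
    if n=='scene': print('x range',np.nanmin(X[case],0),np.nanmax(X[case],0))
    k=cv2.connectedComponentsWithStats(case.astype(np.uint8));i=1+np.argmax(k[2][1:,4]);case=k[1]==i
    print(n,'case rect',cv2.minAreaRect((X[case][:,:2]*1000).astype(np.float32)),case.sum())
    blk=case&(im.max(-1)<40)
    k=cv2.connectedComponentsWithStats(blk.astype(np.uint8));i=1+np.argmax(k[2][1:,4]);blk=k[1]==i
    r=cv2.minAreaRect((X[blk][:,:2]*1000).astype(np.float32));print('groove',r,blk.sum(),np.nanmedian(X[blk][:,2]))
    c=cv2.resize(im[box[1]:box[3],box[0]:box[2]],None,fx=4,fy=4,interpolation=cv2.INTER_CUBIC)
    cv2.imwrite(f'pics/{n}c.png',np.clip(c.astype(float)*2.5,0,255).astype(np.uint8))
E
```

```text
top table z 0.00047230673197887446
top case rect ((560.2054443359375, 186.684814453125), (200.0911407470703, 290.0544128417969), 9.076793670654297) 8159
groove ((499.9659423828125, 155.8541259765625), (50.468929290771484, 223.4573974609375), 9.171236991882324) 1701 0.050400279794957724
scene table z 
x range [0.43895035 0.02962001 0.04501007] [0.67988826 0.40279692 0.06530254]
scene case rect ((560.001708984375, 188.35647583007812), (203.26182556152344, 292.6728515625), 9.000053405761719) 8358
groove ((503.8647766113281, 156.32188415527344), (48.30256652832031, 222.7655487060547), 9.406962394714355) 1489 0.04887644521956882
```

View pics/scenec.png

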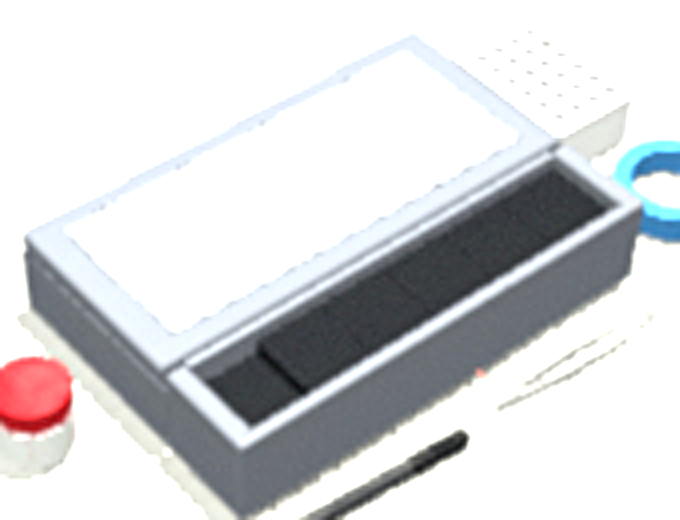

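The brightened crop shows five flush tiles. The leftmost place, at crop (250,385) next to the left end wall, is clearly sunk, so that looks like the notch. I'll confirm this from depth and check what stands along the route.

```bash
python3 - <<'E'
from h import *
T=cloud('top',np.load('top_d.npy'));S=cloud('scene',np.load('scene_d.npy'))
a=np.radians(9.08);ex=np.array([np.cos(a),np.sin(a)]);ey=np.array([-ex[1],ex[0]])
O=np.array([.5602,.1867])-.066*ex;print('origin',O)
for n,X in(('top',T),('scene',S)):
    q=X[...,:2]-O;x=q@ex;y=q@ey
    print(n,[round(float(np.nanmedian(X[...,2][(abs(x)<.018)&(abs(y-c)<.014)]))*1000,1) for c in(-.11,-.066,-.022,.022,.066,.11)])
    for x0 in np.arange(.1,.7,.1):
        print(round(x0,1),[round(float(np.nanmax(np.r_[0,X[...,2][(X[...,0]>x0)&(X[...,0]<x0+.1)&(X[...,1]>y0)&(X[...,1]<y0+.1)]])),2) for y0 in np.arange(-.7,.5,.1)])
N=O+.11*ey;s=bot.observe();d=np.r_[N,.1]-s['position'];print('notch',N,'tool delta/40mm',s['ee_rot'].T@d/.04)
E
```

```text
origin [0.49502705 0.17628432]
top [50.6, 50.7, 50.4, 50.3, 50.5, 42.3]
0.1 [0.0, 0.0, 0.0, 0.0, 0.0, 0.01, 0.02, 0.02, 0.01, 0.0, 0.0, 0.0]
0.2 [0.0, 0.0, 0.0, 0.0, 0.0, 0.0, 0.0, 0.0, 0.0, 0.0, 0.0, 0.0]
0.3 [0.0, 0.0, 0.03, 0.09, 0.01, 0.01, 0.01, 0.01, 0.01, 0.01, 0.02, 0.02]
0.4 [0.0, 0.0, 0.01, 0.09, 0.04, 0.01, 0.02, 0.06, 0.06, 0.06, 0.06, 0.02]
0.5 [0.0, 0.0, 0.05, 0.15, 0.15, 0.12, 0.04, 0.07, 0.07, 0.07, 0.07, 0.05]
0.6 [0.0, 0.0, 0.09, 0.15, 0.15, 0.57, 0.65, 0.65, 0.65, 0.66, 0.66, 0.66]
scene [47.5, 47.7, 47.9, 47.9, 48.6, 41.1]
0.1 [0.0, 0.0, 0.0, 0.0, 0.0, 0.0, 0.02, 0.02, 0.0, 0.0, 0.0, 0.0]
0.2 [0.0, 0.0, 0.0, 0.0, 0.0, 0.0, 0.0, 0.0, 0.0, 0.0, 0.0, 0.0]
0.3 [0.0, 0.0, 0.0, 0.06, 0.01, 0.0, 0.0, 0.0, 0.0, 0.0, 0.02, 0.02]
0.4 [0.0, 0.0, 0.09, 0.09, 0.04, 0.0, 0.02, 0.06, 0.06, 0.06, 0.06, 0.02]
0.5 [0.0, 0.09, 0.15, 0.15, 0.15, 0.12, 0.04, 0.07, 0.06, 0.07, 0.06, 0.05]
0.6 [0.07, 0.21, 0.21, 0.2, 0.15, 0.12, 0.04, 0.06, 0.06, 0.06, 0.06, 0.48]
notch [0.47766758 0.2849059 ] tool delta/40mm [ 13.39145696 -19.35763411   3.29380116]
```

Both cameras agree: the place at y = +110 mm is 8 mm lower than the others, at world (0.478, 0.285). I'll shut the fingers, align the tool and travel there at height.

>>> play_rows(
  deltas=[0, 0.75, -0.65, 0, 1, 0, 0.75, -0.65, 0, 0, 0, 0.75, -0.65, 0, 0, 0, 0.75, -0.65, 0, 0, 0, 0.75, -0.65, 0, 0, 0, 0.75, -0.65, 0, 0, 0, 0.75, -0.65, 0, 0, 0, 0.75, -0.65, 0, 0, 0, 0.75, -0.65, 0, 0, 0, 0.75, -0.65, 0, 0],
  grip_force=40,
)

```text
time_s: 1.35
position: [0.4155, -0.2951, 0.2311]
ee_rot: [[0.987, 0.159, -0.0], [0.159, -0.987, 0.0], [-0.0, -0.0, -1.0]]
wrist_force: [0.7, -0.2, -0.2]
gripper_width: 0.0002
grip_force: 0.0
```

>>> play_rows(
  deltas=[0, 0.25, -0.95, 0, 0, 0, 0.25, -0.95, 0, 0, 0, 0.25, -0.95, 0, 0, 0, 0.25, -0.95, 0, 0, 0, 0.25, -0.95, 0, 0, 0, 0.25, -0.95, 0, 0, 0, 0.25, -0.95, 0, 0, 0, 0.25, -0.95, 0, 0, 0, 0.25, -0.95, 0, 0, 0, 0.25, -0.95, 0, 0],
)

```text
time_s: 2.6
position: [0.4529, 0.096, 0.2311]
ee_rot: [[0.987, 0.159, -0.0], [0.159, -0.987, -0.0], [-0.0, 0.0, -1.0]]
wrist_force: [0.3, -0.7, -0.3]
gripper_width: -0.0001
grip_force: 0.0
```

>>> play_rows(
  deltas=[0, 0.25, -0.9, 0, 0, 0, 0.25, -0.9, 0, 0, 0, 0.25, -0.9, 0, 0, 0, 0.25, -0.9, 0, 0, 0, 0, 0, 0, 0, 0, 0, 0, 0, 0],
)

```text
time_s: 3.35
position: [0.4694, 0.2427, 0.2308]
ee_rot: [[0.987, 0.159, -0.001], [0.159, -0.987, -0.001], [-0.001, 0.001, -1.0]]
wrist_force: [-0.2, -0.6, 0.8]
gripper_width: 0.0002
grip_force: 0.0
```

```bash
cat > to.py <<'E'
from h import *
s=bot.observe();R=s['ee_rot'];print(s['time_s'],s['position'],s['gripper_width'],'yaw',np.degrees(np.arctan2(R[1,0],R[0,0])),'F',s['wrist_force'],'z',R[:,2])
print('units to notch', R.T@(np.array([.4777,.2849,.042])-s['position'])/.04)
E
python3 to.py
```

```text
3.35 [0.46941965 0.24268504 0.2308475 ] 0.0002463802630690345 yaw 9.171769846200101 F [-0.19514015 -0.64150523  0.84820135] z [-8.98718420e-04 -1.01753197e-03 -9.99999078e-01]
units to notch [ 0.37753765 -1.01295029  4.71992321]
```

>>> play_rows(
  deltas=[0, 0.15, -0.5, 0, 0, 0, 0.15, -0.51, 0, 0, 0, 0, 0, 0.8, 0, 0, 0, 0, 0.8, 0, 0, 0, 0, 0.8, 0, 0, 0, 0, 0.8, 0, 0, 0, 0, 0.6, 0, 0, 0, 0, 0, 0, 0, 0, 0, 0, 0],
)

```text
time_s: 4.47
position: [0.4754, 0.2863, 0.0801]
ee_rot: [[0.987, 0.16, 0.001], [0.16, -0.987, 0.001], [0.001, -0.001, -1.0]]
wrist_force: [-0.1, 0.4, 0.9]
gripper_width: 0.0001
grip_force: 0.0
```

```bash
python3 to.py; python3 - <<'E'
from h import *
a=bot.get_image('scene')[0][100:260,180:380];b=bot.get_image('wrist')[0]
a=cv2.resize(a,(500,400))
cv2.imwrite('pics/chk.png',np.clip(2*a.astype(float),0,255).astype(np.uint8))
E
```

```text
4.475 [0.47542747 0.28629603 0.08008781] 0.0001242979341505848 yaw 9.20107029347018 F [-0.13911464  0.4212939   0.88954117] z [ 8.09110547e-04  9.81576075e-04 -9.99999191e-01]
units to notch [0.04959153 0.04433559 0.95220627]
```

View pics/chk.png

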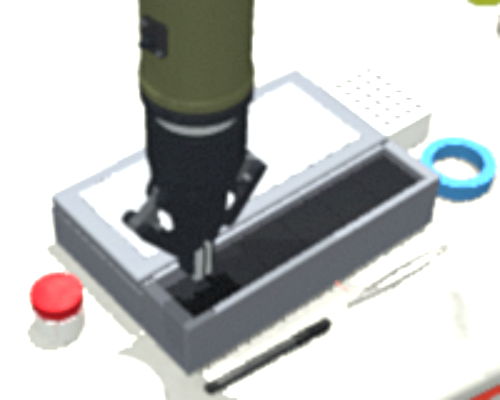

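The fingers hang over the sunk place at crop (205,280), and the knuckles are clear of the walls. Going down now, slowly near contact.

>>> play_rows(
  deltas=[0, 0, 0.04, 0.4, 0, 0, 0, 0, 0.3, 0, 0, 0, 0, 0.1, 0, 0, 0, 0, 0.1, 0, 0, 0, 0, 0, 0],
)

```text
time_s: 5.2
position: [0.4752, 0.2836, 0.0431]
ee_rot: [[0.987, 0.159, -0.0], [0.159, -0.987, -0.0], [-0.0, 0.0, -1.0]]
wrist_force: [0.7, 0.5, 0.6]
gripper_width: -0.0004
grip_force: 0.0
```

>>> play_rows(
  deltas=[0, 0, 0, 0.05, 0, 0, 0, 0, 0.05, 0, 0, 0, 0, 0.05, 0, 0, 0, 0, 0, 0],
)

```text
time_s: 5.7
position: [0.4756, 0.2839, 0.0378]
ee_rot: [[0.987, 0.159, 0.001], [0.159, -0.987, 0.001], [0.001, -0.0, -1.0]]
wrist_force: [-0.8, -0.9, 3.5]
gripper_width: -0.0
grip_force: 1.9
```

```bash
python3 to.py
```

```text
5.7 [0.47555946 0.28385279 0.03777664] -7.1048747737694145e-06 yaw 9.169817616979456 F [-0.81737579 -0.91724794  3.53954737] z [ 8.48223274e-04  5.10818363e-04 -9.99999510e-01]
units to notch [ 0.05709869 -0.01735678 -0.10552518]
```

The tip is well below floor level with only about 3.5 N on it, so the catch is going down. I'll press on to the stop.

>>> play_rows(
  deltas=[0, 0, 0, 0.03, 0, 0, 0, 0, 0.03, 0, 0, 0, 0, 0.03, 0, 0, 0, 0, 0, 0],
)

```text
time_s: 6.2
position: [0.4755, 0.2839, 0.035]
ee_rot: [[0.987, 0.16, 0.001], [0.16, -0.987, 0.0], [0.001, -0.0, -1.0]]
wrist_force: [-3.5, -1.6, 14.7]
gripper_width: 0.0002
grip_force: 7.0
```

The force jumped to about 15 N at z = 0.035, which is the stop. Withdrawing straight up.

>>> play_rows(
  deltas=[0, 0, 0, -0.2, 0, 0, 0, 0, -0.5, 0, 0, 0, 0, -0.8, 0, 0, 0, 0, -0.8, 0, 0, 0, 0, -0.8, 0, 0, -0.8, 0, -0.5, 0, 0, -0.8, 0, 0, 0, 0, 0, 0, 0, 0],
)

```text
time_s: 7.2
position: [0.4102, 0.2731, 0.1783]
ee_rot: [[0.987, 0.161, 0.0], [0.161, -0.987, -0.001], [0.0, 0.001, -1.0]]
wrist_force: [1.4, -0.7, 0.5]
gripper_width: -0.0
grip_force: 0.0
```

```bash
python3 - <<'E'
from h import *
im,d=bot.get_image('top');cv2.imwrite('pics/end.png',cv2.resize(im[110:300,150:420],None,fx=2,fy=2))
im2,d2=bot.get_image('scene');cv2.imwrite('pics/end2.png',cv2.resize(im2[100:270,170:390],None,fx=3,fy=3))
a=np.radians(9.08);ex=np.array([np.cos(a),np.sin(a)]);ey=np.array([-ex[1],ex[0]]);O=np.array([.495,.1763])
for n,D in(('top',d),('scene',d2)):
    X=cloud(n,D);q=X[...,:2]-O;x=q@ex;y=q@ey
    m=(x>.045)&(x<.15)&(y<.02)&(y>-.12)&(X[...,2]<.1);print(n,'cover slope',np.polyfit(x[m],X[...,2][m],1))
    m=(abs(x)<.018)&(abs(y-.11)<.014)&(X[...,2]<.06);print('notch z',np.median(X[...,2][m]),m.sum())
print(bot.observe()['wrist_force'])
E
```

```text
top cover slope [-0.13888177  0.08470971]
notch z nan 0
scene cover slope [-2.53781966 -0.39459125]
notch z 0.03357065997582203 114
[0.19891382 0.26043908 0.30743228]
  return _methods._mean(a, axis=axis, dtype=dtype,
  ret = ret.dtype.type(ret / rcount)
```

View pics/end2.png

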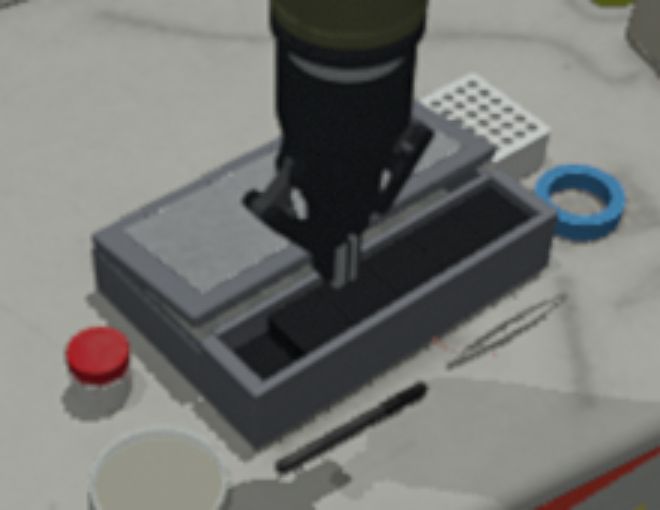

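The picture shows the cover ajar, with its front edge raised at about (200,310). Its slope is 0.139 rad, the catch is down, the small things haven't moved and the arm is clear, so I'm handing in.

```bash
python3 -c "
from plant import bot
print(bot.job_done())"
```

```text
the job is handed in; nothing more can be done
None
```

The catch was in the leftmost place of the groove (y = +110 mm), seen in the camera depth rather than by a fingertip sweep; I pressed it to its stop, the cover stands ajar at about 0.139 rad, the arm is withdrawn clear, and the job is handed in (no verdict was returned).

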